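# Labyrinth seal into the push-latch drawer

### The arm

A 6-joint arm with a two-finger parallel gripper is mounted at the origin on the work surface. World frame = base frame: x ahead of the robot, y to its left, z up, the work surface at z = 0. Lengths are in m, angles in rad, forces in N, time in s.
With the tool pointing down it reaches from about 0.3 to 0.875 m from the base axis. Payload 6.4 kg.
Tool frame: the origin (TCP) lies at the very end of the fingers, on their centre line; the grasp point (between the pads) lies 19 mm behind it; z points along the fingers, y is the line along which they close (so a half turn about z gives the same grasp; the last joint's range is limited). The gripper opens to 85 mm and grips with 20 to 120 N. Pads are 22 mm wide; open, the fingers measure 114 mm over their backs; the gripper's body (76 mm by 85 mm) begins 54 mm behind the grasp point. The pads swing forward as they close: fully open they stand 13 mm farther back than shut.
Start: joints at [0.91, 0.181, 1.607, -0, 1.354, -0.206], TCP at [0.253, 0.517, 0.231] pointing down, gripper open.
Joint ranges: [-2.99, 2.99], [-0.89, 2.07], [0.3, 2.58], [-1.14, 4.28], [0, 2.63], [-3.12, 3.12]. Speed limits (rad/s): [2.57, 2.57, 3.01, 3.14, 3.14, 3.14].

### API

Orientations are given as [roll, pitch, yaw] about the fixed x, y, z axes, in that order (R = Rz(yaw) Ry(pitch) Rx(roll)).
In Python, from plant import ctrl gives the robot as it stands. Calls block until the motion is done:
- ctrl.reach(position, orientation): joint-space move of the TCP to a pose.
- ctrl.line_to(position, rotation=None, velocity=0.15): straight line of the TCP; rotation=None keeps the orientation; velocity is the mean speed in m/s.
- ctrl.move_j(angles): joint-space move.
- ctrl.gripper_open() and ctrl.close(force=None): open the fingers fully, or close them until they stop; force is the grip in N (None keeps the last).
- ctrl.wait(seconds).
- ctrl.inverse_kinematics(position, orientation): joint angles nearest the present ones, or None.
- ctrl.capture(name): name is "side" or "top"; returns a dict with "color" (384x512x3 uint8, red, green, blue), "fx", "fy", "cx", "cy" (pixels), "R" (3x3) and "t" (3): a world point X has camera coordinates R X + t. Camera axes: x right, y down, z forward; pixel columns grow to the right and rows downward; lengths in m; the calibration is good to about 2 mm. A picture is of the moment at which its call begins. There is no depth.
A pose or a line that the arm cannot do raises ctrl.IKError and nothing moves.
- ctrl.close_job(): hands the job in; it is judged then, once.
Readings, each from a call of its own:
- ctrl.current_t(): time.
- ctrl.current_q(): joint angles.
- ctrl.current_dq(): joint speeds.
- ctrl.current_joint_torque(): joint torques, N m.
- ctrl.current_ee_pos(): TCP position.
- ctrl.current_ee_rot(): TCP orientation.
- ctrl.current_ft_force(): force on the tool from outside, world axes, zero at the start.
- ctrl.current_wrist_torque(): the same for the moment, N m.
- ctrl.current_opening(): finger opening in m.
- ctrl.current_grasp_force(): force on a finger pad.
Only numpy, scipy, OpenCV 4.12 (cv2) and the standard library are available. Lean on these libraries where they do the work, as an engineer would, in place of code of your own. Each camera call takes 0.05 s, during which the arm holds its last target. There are 200 camera calls.

### The job

Put the grey steel labyrinth seal away out of the coal dust: push in the front of the shut drawer once so that its push latch lets go and the drawer springs open, set the seal flat on the drawer floor with its hub up and let go of it, then push the drawer home again until the latch holds it shut.

Things in the scene. Friction and masses are not known exactly. Their poses are not given: they have to be found in the camera images.
- drawer (a joint): Drawer of the low grey cabinet, m: 0 latched shut, 0.095 sprung open, -0.013 solid stop. Push latch: pressing the front in 10 mm or more from 0 (or to the stop) and letting go releases it; it springs out in 1.5 s, so draw back 120 mm or lift clear. When open, pushing it to the stop and letting go latches it; one more press releases it. Push: 2 N open, 5 N shut, brief peaks to 12 N before the stop.
- drawer_front (a point): Centre of the outer face of the drawer's plain handleless steel front, 37 mm above the bench; moves with the drawer. x points level into the cabinet (pushing direction), z up. Front 190 mm wide, 60 high (from 7 to 67 mm above the bench), 12 thick. Cabinet 200 wide (y), 188 deep, 75 high; its body begins 27 mm behind this face when latched. Press its upper half (fingertips at 40 mm).
- tray (a point): Centre of the drawer's inner floor, 20 mm above the bench; moves with the drawer, axes as drawer_front, 70.5 mm behind the front's outer face. Inside 117 mm long (x), 150 wide (y), side walls 30 high, front 47 above the floor. Fully open, the 110 mm of floor nearest the front are clear of the cabinet, so this point is open from above.
- seal: Labyrinth seal, plain grey steel, about 0.32 kg: round flange 60 mm across, 10 thick, and on it a hub 40 mm across with three fine grooves; 40 mm high in all. Origin: centre of its underside; z up. Stands hub up on the bench, right of the cabinet, among a wider bronze end bell, a yellow bumper ring and a low plain steel collar. Grip the hub, fingertips above the flange.
Not all that is in view belongs to the job. Leave any red look-alike of the seal alone.

How it is judged:
On the way, in this order (a step that is already met when the one before it is completed fails the run):
1. the latch is released and the drawer has sprung open (more than 80 mm) (value of joint drawer above 0.08 m), for 0.2 s.
2. the seal lies flat on the floor of the open drawer, hub up, let go (x of seal in the frame of tray between -0.033 and 0.033 m and y of seal in the frame of tray between -0.05 and 0.05 m and z of seal in the frame of tray between -0.008 and 0.008 m and angle between seal's own z axis and vertical below 0.17 rad and value of joint drawer above 0.06 m and contact force between the fingers and seal below 0.1 N), for 0.2 s.
At the end, for the whole second after the job is handed in: The drawer is held shut by its latch (within 6 mm of 0) and the seal lies at rest inside it on the drawer floor, hub up (tilt under 10 degrees) (x of seal in the frame of tray between -0.033 and 0.033 m and y of seal in the frame of tray between -0.05 and 0.05 m and z of seal in the frame of tray between -0.008 and 0.008 m and angle between seal's own z axis and vertical below 0.17 rad and value of joint drawer between -0.006 and 0.006 m and linear speed of seal below 0.03 m/s); the robot touches nothing.
It also fails if it takes over 67 s, if anything falls off the work surface, if the arm or the gripper's body presses on something with over 40 N, if the wrist force passes 120 N, or if a joint passes its speed limit or range.

## Working session

There is one attempt and no reset: what is moved stays moved. The work goes in short steps, each a Python script; the robot and the scene stay as the last script left them, time stands still between calls to the robot, and variables do not carry over. Pictures are saved under pics/ and viewed, at most 10 in all, crops included, and the job is handed in when it is done.

```bash
mkdir -p pics; ls; python3 - <<'E'
from plant import ctrl
import cv2,numpy as np
ims=[]
for n in("top","side"):
    c=ctrl.capture(n); np.savez(f"{n}.npz",**c); ims.append(c["color"])
    cv2.imwrite(f"pics/{n}0.png",c["color"][:,:,::-1]); print(n,c["fx"],c["cx"],c["cy"],np.round(c["R"],3).tolist(),c["t"], -c["R"].T@c["t"])
E
```

```text
pics
top 404.12786752967014 259.7243587932201 200.27778382969473 [[0.016, -0.999, -0.027], [-0.996, -0.013, -0.093], [0.093, 0.029, -0.995]] [-0.09616865  0.56751517  0.92927158] [ 0.48017955 -0.11532339  0.97519007]
side 362.22966732291115 258.74774504128493 191.4459721515876 [[0.81, -0.585, -0.024], [-0.354, -0.456, -0.817], [0.467, 0.67, -0.577]] [-0.53436111  0.19859797  0.57317864] [ 0.23541833 -0.60634312  0.48004471]
```

View pics/top0.png

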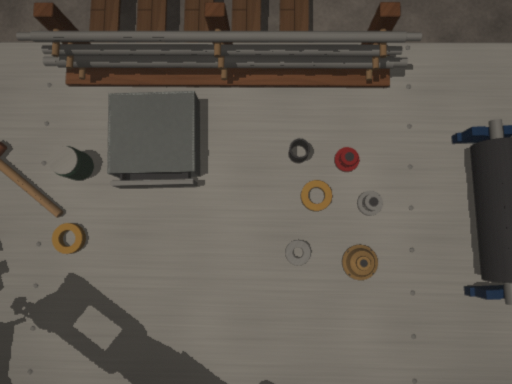

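View pics/side0.png

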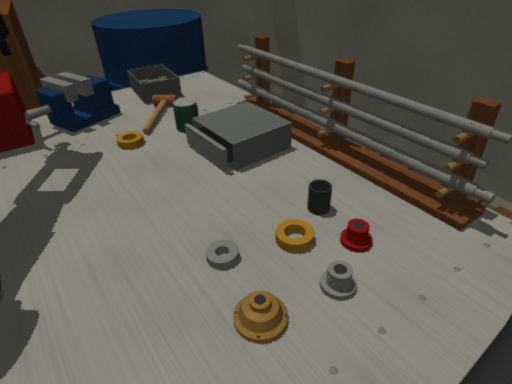

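Grey candidates are the hubbed part at top (370,203) / side (339,279), and the low flat collar at top (298,253) / side (222,254). The red look-alike is at top (347,160) and the bronze bell at top (360,262). The hubbed grey part fits the seal because it has a flange and a tall hub. I'll confirm it in an enlarged crop and measure it together with the cabinet.

```bash
cat > h.py <<'E'
import numpy as np,cv2
def load(n): return dict(np.load(f"{n}.npz"))
def cast(c,u,v,z):
    d=c["R"].T@np.array([(u-c["cx"])/c["fx"],(v-c["cy"])/c["fy"],1]); o=-c["R"].T@c["t"]
    return o+d*(z-o[2])/d[2]
def proj(c,X):
    p=c["R"]@np.array(X)+c["t"]; return np.array([c["fx"]*p[0]/p[2]+c["cx"],c["fy"]*p[1]/p[2]+c["cy"]])
E
python3 - <<'E'
from h import *
t,s=load("top"),load("side")
a=cv2.resize(t["color"][82:197,98:208],None,fx=4,fy=4,interpolation=cv2.INTER_CUBIC)
b=cv2.resize(t["color"][180:226,348:394],None,fx=5,fy=5,interpolation=cv2.INTER_CUBIC)
d=cv2.resize(s["color"][257:303,316:362],None,fx=5,fy=5,interpolation=cv2.INTER_CUBIC)
r=np.vstack([b,d]);r=r[:460]; 
cv2.imwrite("pics/crop.png",np.clip(np.hstack([a,r])*1.3,0,255).astype(np.uint8)[:,:,::-1])
for p in[(109,93),(196,93),(197,172),(109,172)]:print(cast(t,*p,.075).round(4))
for p in[(114,182),(197,182)]:print("front",cast(t,*p,.067).round(4))
print("seal",cast(t,373.5,202,.04),cast(t,370,203.5,.01),cast(s,339.5,268,.04),cast(s,339,284,.01))
E
```

```text
[0.8094 0.2645 0.075 ]
[0.8106 0.0617 0.075 ]
[0.6266 0.0537 0.075 ]
[0.6243 0.255  0.075 ]
front [0.6025 0.2455 0.067 ]
front [0.6049 0.0545 0.067 ]
seal [ 0.56701434 -0.35079218  0.04      ] [ 0.5661031  -0.35004119  0.01      ] [ 0.5696882 -0.3478762  0.04     ] [ 0.56625234 -0.35434099  0.01      ]
```

View pics/crop.png

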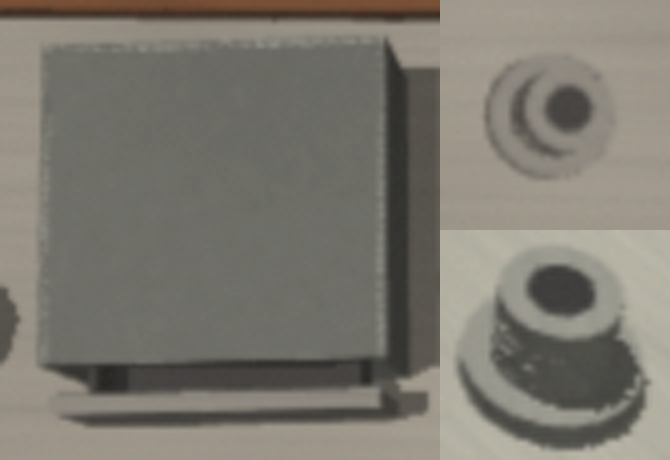

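The enlarged crop confirms the hubbed grey part: grey 60 mm flange with a 40 mm hub standing up, at about (0.567, -0.351). The drawer front's top outer edge runs from (112.2,185.7) to (193,183.7) in the full top image. Next is the press.

```bash
cat >> h.py <<'E'
def crop(u,v): return 98+u/4,82+v/4
t=load("top")
L,Rr=[cast(t,*crop(*p),.067) for p in((57,415),(380,407))]
B=[cast(t,*crop(*p),.075) for p in((45,47),(386,38),(388,360),(40,363))]
E
python3 - <<'E'
from h import *
from plant import ctrl
print(L,Rr,np.round(B,4).tolist())
yl=lambda p,q:np.arctan2(-(p-q)[0],(p-q)[1])
ys=[yl(L,Rr),yl(B[0],B[1]),yl(B[3],B[2]),*(np.arctan2(d[1],d[0]) for d in(B[0]-B[3],B[1]-B[2]))]
print("yaws",ys)
yaw=float(np.median(ys)); dx=np.array([np.cos(yaw),np.sin(yaw),0])
bf=(B[2]+B[3])/2; F=(L+Rr)/2; print("front",F,"from body",bf-.027*dx)
np.savez("cab.npz",F=F,yaw=yaw)
print(ctrl.current_ee_rot(),ctrl.current_t())
E
```

```text
[0.59383457 0.24912804 0.067     ] [0.60072544 0.06355186 0.067     ] [[0.8077, 0.2638, 0.075], [0.8142, 0.0652, 0.075], [0.6265, 0.0583, 0.075], [0.6225, 0.2572, 0.075]]
yaws [np.float64(0.037115244533364615), np.float64(0.03282238658046981), np.float64(0.020121530427195996), np.float64(0.03557628523744997), np.float64(0.03716333450299675)]
front [0.59728    0.15633995 0.067     ] from body [0.59753538 0.15677347 0.075     ]
[-3.14008999e+00 -3.16309346e-04  2.68678146e+00] 0.1
```

```bash
cat > press.py <<'E'
from h import *
from plant import ctrl
C=np.load("cab.npz");F=C["F"];yaw=float(C["yaw"]);dx=np.array([np.cos(yaw),np.sin(yaw),0])
ori=[np.pi,0,yaw+np.pi]
def at(d,z=.04): p=F+d*dx; p[2]=z; return p.tolist()   # d: TCP distance ahead(+)/before(-) front's latched face
def fx(): return float(-np.dot(ctrl.current_ft_force(),dx))
def push(d0,dmax,depth,fstop,back=.15):
    """advance 2 mm at a time; stop at depth past first contact or at fstop"""
    f0=fx(); c=None; d=d0
    while d<dmax:
        d+=.002; ctrl.line_to(at(d),velocity=.05); f=fx()-f0; print(round(d,3),round(f,1),end="; ")
        if c is None and f>1.5: c=d
        if f>fstop or (c is not None and d-c>=depth): break
    ctrl.line_to(at(d-back),velocity=.25); return c,d
E
python3 - <<'E'
from press import *
ctrl.close(40); ctrl.reach(at(-.06,.16),ori); ctrl.line_to(at(-.06)); ctrl.line_to(at(-.022),velocity=.08)
print(ctrl.current_t(), ctrl.current_q())
print(push(-.022,.012,.0125,16,.14))
ctrl.wait(1); 
p=ctrl.current_ee_pos(); ctrl.line_to([p[0],p[1],.2],velocity=.25)
ctrl.gripper_open()
ctrl.reach([.5665,-.351,.15],[np.pi,0,yaw+np.pi])
print(ctrl.current_t(),ctrl.current_q(),ctrl.current_ft_force())
for n in("top","side"):
    c=ctrl.capture(n);np.savez(n+"1.npz",**c)
t1=load("top1");s1=load("side1")
cv2.imwrite("pics/s1.png",np.hstack([t1["color"][:,90:400],s1["color"][:,120:]])[:,:,::-1])
E
```

```text
4.15 [ 6.51188651e-02  4.60536927e-01  1.67366319e+00  3.38313467e-05
  1.00781562e+00 -1.54126527e+00]
-0.02 -1.4; -0.018 -1.1; -0.016 -0.3; -0.014 -2.0; -0.012 -1.3; -0.01 -1.0; -0.008 0.4; -0.006 3.6; -0.004 3.1; -0.002 2.7; 0.0 2.3; 0.002 2.5; 0.004 2.8; 0.006 6.0; 0.008 13.6; (-0.005999999999999993, 0.008000000000000007)
13.05 [-7.30482899e-01  4.52822543e-01  1.42768717e+00  3.94597475e-04
  1.26099141e+00 -2.33852497e+00] [ 0.04607728  0.29921275 -0.2388642 ]
```

View pics/s1.png

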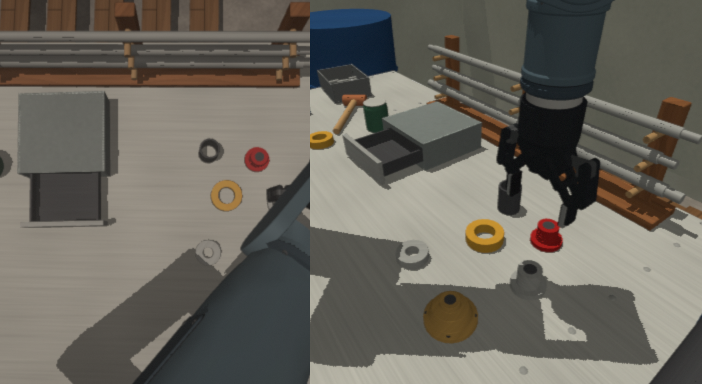

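The drawer sprung open (front edge at about row 222 in the top view) and the seal is undisturbed at side (339,279). Next I grasp it.

```bash
python3 - <<'E'
from press import *
# open front edge from the picture, for the tray position
t1=load("top1")
for p in((112.5,225.5),(194,223.5)): print("open front",cast(t1,*p,.067).round(4))
print(proj(load("side1"),[.5665,-.351,.15])-[120-310+0,0])
x,y=.5668,-.351
ctrl.line_to([x,y,.06]); ctrl.line_to([x,y,.013],velocity=.06)
print(ctrl.current_ft_force())
ctrl.close(60); print(ctrl.current_opening(),ctrl.current_grasp_force(),ctrl.current_ft_force())
ctrl.line_to([x,y,.17]); print(ctrl.current_opening(),ctrl.current_grasp_force(),ctrl.current_t())
s=ctrl.capture("side");np.savez("side2.npz",**s);cv2.imwrite("pics/s2.png",cv2.resize(s["color"][60:350,230:460],None,fx=2,fy=2)[:,:,::-1])
E
```

```text
open front [0.5031 0.244  0.067 ]
open front [0.5104 0.0584 0.067 ]
[537.62328579 216.69139156]
[-0.06702629 -0.62341101  0.5705655 ]
0.03834065114237365 61.301268339157104 [-0.75798692 -0.75020575  2.67985585]
0.03854321896954912 60.783162117004395 16.525
```

View pics/s2.png

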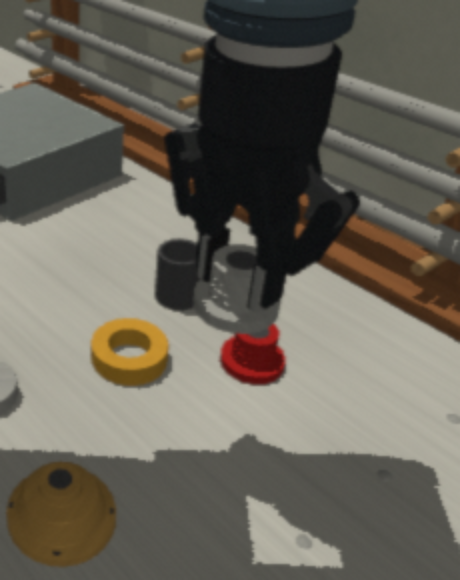

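The seal is held upright, its rim visible below the fingers, and the opening is 38 mm. Now to place it on the tray.

```bash
python3 - <<'E'
from press import *
T=at(-.024,.17)
ctrl.reach(T,ori); ctrl.line_to(at(-.024,.055)); f0=ctrl.current_ft_force()[2]
z=.042
while z>.030:
    z-=.001; ctrl.line_to(at(-.024,z),velocity=.04); f=ctrl.current_ft_force()[2]-f0
    print(round(z,3),round(f,1),end="; ")
    if f>2.5: break
ctrl.gripper_open(); ctrl.wait(.2); print(ctrl.current_opening(),ctrl.current_grasp_force())
ctrl.line_to(at(-.024,.14)); 
ctrl.reach(at(-.24,.16),ori); print(ctrl.current_t())
for n in("top","side"):
    c=ctrl.capture(n);np.savez(n+"3.npz",**c)
t1=load("top3");s1=load("side3")
z2=lambda a:cv2.resize(a,None,fx=3,fy=3)
cv2.imwrite("pics/s3.png",np.hstack([z2(t1["color"][90:240,95:210]),z2(s1["color"][90:240,170:300])])[:,:,::-1])
E
```

```text
0.041 -0.6; 0.04 -0.8; 0.039 -1.7; 0.038 -1.5; 0.037 -1.1; 0.036 -0.7; 0.035 -0.7; 0.034 -1.3; 0.033 5.6; 0.08540339228003213 0.0
24.3
```

View pics/s3.png

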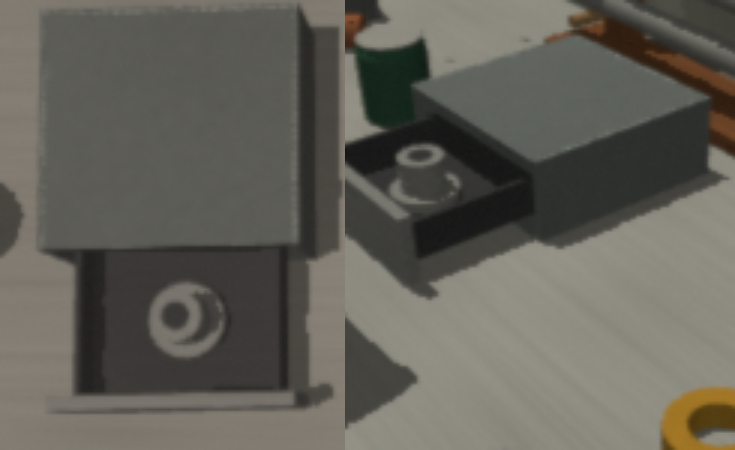

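The seal stands flat, hub up, centred on the tray (top crop 187,318). Now I push the drawer home.

```bash
python3 - <<'E'
from press import *
ctrl.close(40); ctrl.line_to(at(-.16,.04),velocity=.2); ctrl.line_to(at(-.115),velocity=.08)
f0=fx(); ctrl.line_to(at(-.012),velocity=.045); print(fx()-f0)
d=-.012
while d<.014:
    d+=.002; ctrl.line_to(at(d),velocity=.04); f=fx()-f0; print(round(d,3),round(f,1),end="; ")
    if d>.0035 and f>16: break
ctrl.wait(.2); ctrl.line_to(at(d-.15),velocity=.12)
ctrl.line_to(at(d-.15,.16)); ctrl.wait(.5); print(ctrl.current_t())
for n in("top","side"):
    c=ctrl.capture(n);np.savez(n+"4.npz",**c)
t1=load("top4");s1=load("side4")
z2=lambda a:cv2.resize(a,None,fx=3,fy=3)
cv2.imwrite("pics/s4.png",np.hstack([z2(t1["color"][90:240,95:210]),z2(s1["color"][90:240,170:300])])[:,:,::-1])
E
```

```text
2.2269668510698093
-0.01 1.6; -0.008 1.4; -0.006 1.5; -0.004 1.8; -0.002 2.5; 0.0 1.6; 0.002 1.8; 0.004 2.8; 0.006 6.7; 0.008 13.7; 0.01 21.6; 35.0
```

View pics/s4.png

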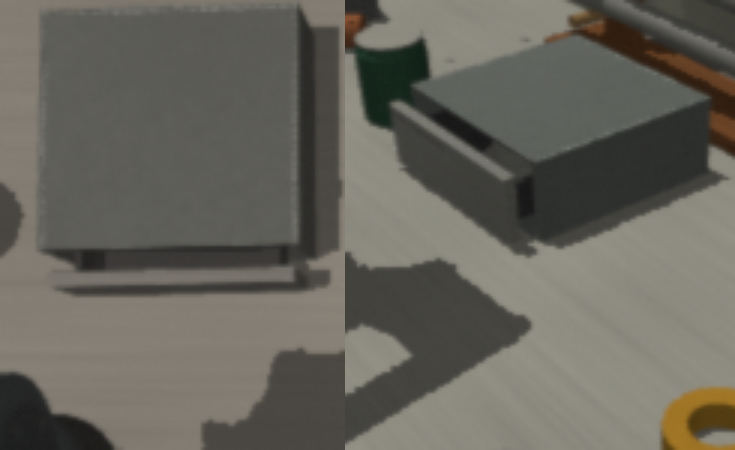

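The drawer front is back at its initial latched position (outer edge at about row 185 in the top view) and stays there with the arm clear.

```bash
python3 -c "
from plant import ctrl
print(ctrl.close_job())"
```

```text
the job is handed in; nothing more can be done
None
```

I handed the job in at about 35 s of the 67 s allowed: the drawer was pressed open, the seal set hub up and let go near the centre of its floor, and the drawer pushed home to its latched position; hand-in returned no verdict, and the seal was not visible once the drawer was shut.

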